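# Locate a wooden bag base in the drilling jig and clamp it

### The arm

A 6-joint arm with a two-finger parallel gripper is mounted at the origin on the work surface. World frame = base frame: x ahead of the robot, y to its left, z up, the work surface at z = 0. Lengths are in m, angles in rad, forces in N, time in s.
With the tool pointing down it reaches from about 0.275 to 0.825 m from the base axis. Payload 4.9 kg.
Tool frame: the origin (TCP) lies between the finger pads; the fingertips stand 25 mm ahead of it and the grasp point (between the pads) lies 6 mm ahead of it; z points along the fingers, y is the direction in which the jaws open and shut (so a half turn about z gives the same grasp; the last joint's range is limited). The gripper opens to 85 mm and grips with 20 to 120 N. Pads are 22 mm wide; open, the fingers measure 114 mm over their backs; the gripper's body (76 mm by 85 mm) begins 54 mm behind the grasp point. The pads swing forward as they close: fully open they stand 13 mm farther back than shut.
Start: joints at [1.012, 0.326, -0.193, 1.052, 0, 1.437], TCP at [0.227, 0.501, 0.256] pointing down, gripper open.
Joint ranges: [-2.65, 2.65], [-0.97, 1.79], [-1.3, 1.35], [-1.93, 2.1], [-1.47, 1.37], [-3.14, 3.14]. Speed limits (rad/s): [2.57, 2.57, 3.14, 3.14, 3.14, 3.14].

### API

Orientations are given as a rotation vector (axis times angle).
In Python, from cell import r, capture gives the robot as it stands.
- The arm moves only by the shell command python3 -m pendant 'ROWS' [OPENING] [FORCE]. ROWS is JSON, a list of rows, each an object of numbers: "x", "y", "z": the shift along the world's x, y, z in mm; "ax", "ay", "az": the turn, a rotation vector about the world's x, y, z in degrees. A call has exactly 8 rows; each row shifts and turns the commanded pose from where the row before left it; what a row does not reach is not made up. A row lasts 1/10 s, in which the tool goes at most 50 mm and 8.59 degrees, less where a joint would pass 70% of its speed; a pose out of reach is approached as far as the arm can. A call with a gripper value outside its range is refused whole. OPENING is the finger opening in mm, from 0 to 85.4, set as the call begins (- or left out, the last holds). The fingers move at their own pace and stop on an object; FORCE is the grip in N (left out, the last holds). Time passes only in rows, so rows that do not move let the fingers close, or fill a call up. It gives the time, the measured TCP pose, the force and the opening at its end, in the units of the state.
- r.read_state(): the state, without advancing time (a new reading comes with each control period).
- capture(name): name is "side" or "top" or "wrist"; returns a dict with "img" (480x640x3 uint8, red, green, blue), "fx", "fy", "cx", "cy" (pixels), "k1" (the pictures are not rectified: a ray, as slopes to the right and down, at radius r is drawn at 1 + k1 r^2 times it, then the intrinsics apply), "origin" and "orientation" of the camera in the world. Camera axes: x right, y down, z forward; pixel columns grow to the right and rows downward; lengths in m; the calibration is good to about 2 mm. A picture is of the moment at which its call begins. There is no depth.
- r.sign_off(): hands the job in, once; it reports no verdict.
The state is a dict: "time_s": time; "joint_positions": joint angles; "joint_velocities": joint speeds; "effort": joint torques, N m; "tcp_pos": TCP position; "ee_rot": TCP orientation; "contact_force": force on the tool from outside, world axes, zero at the start; "wrist_torque": the same for the moment, N m; "grip_width": opening from 0.0 (shut) to 1.0 (fully open).
Only numpy, scipy, OpenCV 4.12 (cv2) and the standard library are available. Lean on these libraries where they do the work, as an engineer would, in place of code of your own. Each camera call takes 0.05 s, during which the arm holds its last target. There are 200 camera calls.

### The job

Lay the long wooden bag base (the board with four pilot marks) flat on the aluminium drilling jig, push it home with its long edge against both dowel pins, then slide it along them until its end is home against the end stop; press it firmly onto each, but only with fingertip force, since the steel bruises the soft wood. With the board so located, push the toggle clamp's handle all the way down so that the rubber foot holds it, let go, and leave everything else on the table and jig undisturbed.

Things in the scene. Friction and masses are not known exactly. Their poses are not given: they have to be found in the camera images.
- jig: Aluminium jig plate fixed to the table, 260 (x) by 270 (y) by 15 mm thick; origin at the centre of its underside, its top (the bed) at z = +15 mm. Its x axis points from its open front edge towards the dowels and clamp, y along the dowel row towards the end stop. The dowels touch the board along x = +20 mm, so the located board's centre is at x = -12 mm. For x below +15 mm only the end stop stands on it.
- dowel_left: Smooth polished steel dowel pin, 10 mm diameter, standing 24 mm above the bed, fixed; origin at the centre of its foot on the bed, at x = +25, y = +60 mm of the jig. A push of 5 to 8 N in all, midway between the dowels, seats the board well; the soft wood bruises if either dowel is pressed with more than 12 N.
- dowel_right: The second identical steel dowel pin, 100 mm from the first: origin at the centre of its foot on the bed, at x = +25, y = -40 mm of the jig.
- end_stop: Dark steel block fixed on the bed at x = -12 mm of the jig, 40 (jig x) by 24 by 22 mm high; origin on the bed under its front face (jig y = +111 mm), axes as the jig's. A steel stop screw, 13 mm across and 10 mm above the bed, sticks out of this face towards -y; the board's end goes against its tip (screw_tip). The screw is set afresh for each job, 4 to 34 mm out, and is not measured: feel for it. Press 4 to 8 N; over 12 N bruises
- bag_base_center (a point): Centre (half-way up) of the bag base: a plain board of soft pale lime wood, 170 (its x axis) by 64 (its y axis) by 18 mm thick (z), about 0.14 kg, with four dark pilot marks on its top near the corners. It starts lying flat on the table to one side of the jig.
- clamp_handle (a joint): Turn of the toggle clamp's handle, rad: 0 = open (handle leaning away from the board, 60 degrees above level; arm upright), 1.05 = fully closed on its stop (handle and arm level, rubber foot on the board). The arm is geared to the handle, 1.5 to 1. The handle needs about 5 to 8 N at the middle of the grip and stays where it is left.
- handle_pivot (a point): Pivot of the clamp's handle, 43 mm above the table, 78 mm from the jig's origin along its x and +10 mm along its y; the pivot's axis is parallel to the jig's y, and the handle swings down towards the jig's +x.
- grip_middle (a point): Middle of the black rubber grip of the clamp handle, on the handle's axis, 78 mm from the pivot. The grip is 20 mm in diameter and runs from 32 to 122 mm from the pivot. Open, its top is 149 mm above the table; closed, it lies level at 43 mm.
- clamp_arm: The clamp's arm; origin at its pivot, 51 mm above the table at x = +60, y = +10 mm of the jig. It carries a spindle with a rubber foot, 70 mm from the pivot. Open, it stands upright, its top 129 mm above the table, and the foot stands out 19 mm towards the board's side. Closed, the foot stands on the board at x = -10 mm of the jig.
- clamp_base: Fixed steel base of the toggle clamp with two upright cheeks, between and behind the dowels: 62 (jig x, from +41 to +103 mm) by 46 (jig y) by 43 mm high; origin on the bed at x = 0, y = +10 mm of the jig.
- offcut: Bystander: a shorter plain offcut of the same wood, 110 by 50 by 18 mm, without marks, on the other side of the jig from the bag base; origin at the centre of its underside.
- stud_tin: Bystander: small round tin, 42 mm diameter, 19 mm high, standing on the jig's bed in the corner at x = +104, y = -104 mm of the jig; origin at the centre of its underside.
- scissors: Bystander: scissors lying flat, about 190 mm long; origin under their pivot.
- tape_roll: Bystander: roll of tape lying flat, 96 mm diameter, 24 mm high; origin at the centre of its underside.
- drill: Bystander: cordless drill lying on its side, about 250 by 200 by 60 mm; origin under its motor.
- try_square: Bystander: try square lying flat, 100 mm stock, 150 mm blade; origin under the middle of its stock.
- thread_spool: Bystander: black thread spool standing upright, 30 mm diameter, 50 mm high; origin at the centre of its underside.
- glue_bottle: Bystander: white glue bottle standing upright, 48 mm diameter, 125 mm high; origin at the centre of its underside.
Not all that is in view belongs to the job. What is shaped like the part that bears bag_base_center but pink is not meant.

How it is judged:
By the outcome, as a careful person would: the job done as asked, in the order asked, and still so for the second after the job is handed in, with the robot touching nothing.
It also fails if it takes over 72 s, if anything falls off the work surface, if the arm or the gripper's body presses on something with over 40 N, if the wrist force passes 120 N, or if a joint passes its speed limit or range.

## Working session

There is one attempt and no reset: what is moved stays moved. The work goes in short steps, Python scripts to look and compute and a shell command to move; the robot and the scene stay as the last step left them, time stands still between calls to the robot, and variables do not carry over. Pictures are saved under pics/ and viewed, about 8 in all and at most 12, crops included, and the job is handed in when it is done.

```bash
ls; mkdir -p pics; python3 - <<'E'
from cell import r,capture
import cv2,pickle
d={}
for n in("top","side"):
    c=capture(n); d[n]=c; cv2.imwrite(f"pics/{n}0.png",c["img"][:,:,::-1]); print(n,{k:v for k,v in c.items() if k!="img"})
pickle.dump(d,open("c0.pkl","wb"))
print(r.read_state())
E
```

```text
pics
top {'fx': 499.70519789549024, 'fy': 499.70519789549024, 'cx': 324.7548957908759, 'cy': 245.04936070140297, 'k1': -0.1431008679609619, 'origin': array([ 0.3716742 , -0.04062392,  1.31966879]), 'orientation': array([-2.16810293,  2.14292983, -0.12072731])}
side {'fx': 499.02233855726195, 'fy': 499.02233855726195, 'cx': 320.6258233417606, 'cy': 239.17613806726615, 'k1': -0.0340435800637162, 'origin': array([ 0.06731476, -1.2000494 ,  0.8603374 ]), 'orientation': array([-2.1019404 ,  0.35618515, -0.22922217])}
{'time_s': 0.1, 'joint_positions': array([ 1.01178162e+00,  3.26898850e-01, -1.93495637e-01,  1.05199067e+00,
        2.73795420e-05,  1.43658629e+00]), 'joint_velocities': array([ 0.00056875, -0.00141525,  0.0019709 , -0.00125845, -0.00082881,
       -0.00323481]), 'effort': array([ 6.61229515e-04, -4.44237649e+01,  2.63038749e+01,  7.89552490e-03,
       -1.75033920e-04, -8.89138960e-06]), 'tcp_pos': array([0.22640649, 0.50070617, 0.2555598 ]), 'ee_rot': array([-6.62156187e-01, -3.07043895e+00,  2.33227279e-03]), 'contact_force': array([ 0.36280682,  0.05814908, -0.26271669]), 'wrist_torque': array([-0.03138456, -0.01881665,  0.00389544]), 'grip_width': 1.0015142490125095}
```

View pics/top0.png

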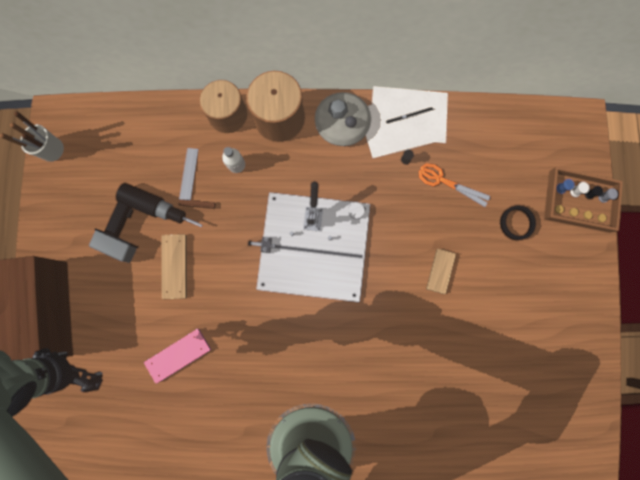

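View pics/side0.png

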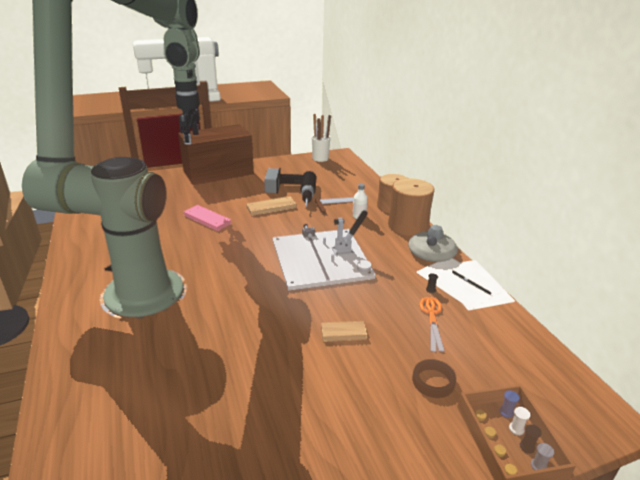

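The candidates for the board are the plain pale board at (174,267), the pink one at (178,356), which is excluded, and the short offcut at (441,270). The board at (174,267) fits best. I'll measure it and check it in an enlarged crop.

```bash
cat > h.py <<'E'
import numpy as np,cv2
from scipy.spatial.transform import Rotation as R
def K(c): return np.array([[c["fx"],0,c["cx"]],[0,c["fy"],c["cy"]],[0,0,1.]])
def rays(c,px):
    D=np.array([c["k1"],0,0,0,0.])
    n=cv2.undistortPoints(np.float64(px).reshape(-1,1,2),K(c),D).reshape(-1,2)
    return R.from_rotvec(c["orientation"]).apply(np.c_[n,np.ones(len(n))])
def plane(c,px,z):
    d=rays(c,px); o=np.asarray(c["origin"]); return o+d*((z-o[2])/d[:,2])[:,None]
def proj(c,P):
    Rm=R.from_rotvec(c["orientation"]).inv().as_matrix()
    return cv2.projectPoints(np.float64(P).reshape(-1,1,3),cv2.Rodrigues(Rm)[0],-Rm@c["origin"],K(c),np.array([c["k1"],0,0,0,0.]))[0].reshape(-1,2)
def big(mask):
    cs,_=cv2.findContours(mask.astype(np.uint8),cv2.RETR_EXTERNAL,cv2.CHAIN_APPROX_NONE)
    return max(cs,key=cv2.contourArea)
def rect(c,cnt,z):
    P=plane(c,cnt.reshape(-1,2),z)[:,:2]
    (x,y),(w,h),a=cv2.minAreaRect((P*1000).astype(np.float32))
    if w<h: w,h,a=h,w,a+90
    return x,y,w,h,(a+90)%180-90   # long axis angle from world x
E
python3 - <<'E'
import pickle,cv2,numpy as np
from h import *
c=pickle.load(open("c0.pkl","rb"))["top"]; im=c["img"]; hsv=cv2.cvtColor(im,cv2.COLOR_RGB2HSV)
for p in((174,267),(441,270),(340,280),(220,280),(178,356)): print(p,hsv[p[1],p[0]])
def sub(x0,y0,x1,y1,f):
    m=np.zeros(im.shape[:2],bool); m[y0:y1,x0:x1]=f[y0:y1,x0:x1]; return m
H,S,V=[hsv[...,i].astype(int) for i in range(3)]
print("board",rect(c,big(sub(150,225,195,305,V>165)),.018))
print("jig",rect(c,big(sub(245,185,380,310,(S<45)&(V>120))),.015))
a=cv2.resize(im[225:310,140:225],(510,510),interpolation=cv2.INTER_CUBIC)
b=cv2.resize(im[180:310,240:385],(569,510),interpolation=cv2.INTER_CUBIC)[:,:290*569//569]
b=cv2.resize(im[180:265,240:325],(510,510),interpolation=cv2.INTER_CUBIC)
cv2.imwrite("pics/crop1.png",cv2.resize(np.hstack([a,b]),(800,400))[:,:,::-1])
E
```

```text
(174, 267) [ 16 103 186]
(441, 270) [ 16 103 189]
(340, 280) [  0   4 212]
(220, 280) [ 12 133 169]
(178, 356) [171  97 227]
board (468.2988586425781, 389.7703857421875, 176.0885009765625, 93.3062515258789, 2.4469642639160156)
jig (525.9967041015625, 0.994110107421875, 272.016845703125, 262.2335510253906, 84.02371978759766)
```

View pics/crop1.png

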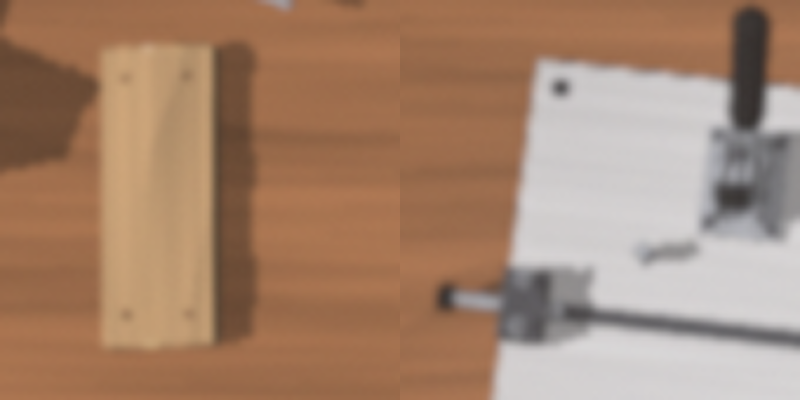

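The left crop shows four pilot marks near the corners of the board at about (174,267), so this is the bag base. The right crop shows the end stop with its screw hardware, a dowel, and the clamp open. Next I'll refine the poses.

```bash
python3 - <<'E'
import pickle
from h import *
D=pickle.load(open("c0.pkl","rb")); c=D["top"]; hsv=cv2.cvtColor(c["img"],cv2.COLOR_RGB2HSV).astype(int)
H,S,V=[hsv[...,i] for i in range(3)]
def sub(x0,y0,x1,y1,f):
    m=np.zeros(f.shape,bool); m[y0:y1,x0:x1]=f[y0:y1,x0:x1]; return m
for t in (112,118,122):
    print("board",np.round(rect(c,big(sub(150,225,200,308,(S<t)&(V>130))),.018),1))
# board corners read off the crop
px=np.array([[161.2,234.8],[185.7,234.3],[185.5,298.5],[161.7,298.7]])
print(plane(c,px,.018)[:,:2].mean(0),plane(c,px,.018)[:,:2])
cnt=big(sub(250,185,380,310,(S<60)&(V>120)))
P=plane(c,cnt.reshape(-1,2),.015)[:,:2]*1000
# robust edge fit: points near each side
x,y,w,h,a=rect(c,cnt,.015); print("jig",x,y,w,h,a)
a=np.radians(a-90); B=np.array([[np.cos(a),np.sin(a)],[-np.sin(a),np.cos(a)]]); Q=(P-[x,y])@B.T
print(Q.min(0),Q.max(0))
for ax,sg,hl in((0,1,130),(0,-1,130),(1,1,135),(1,-1,135)):
    s=Q[(abs(Q[:,ax]-sg*hl)<8)&(abs(Q[:,1-ax])<115)]
    k=np.polyfit(s[:,1-ax],s[:,ax],1); print(ax,sg,k,len(s),np.std(s[:,ax]-np.polyval(k,s[:,1-ax])))
# triangulate via side: jig front-left corner etc not needed; print expected pixels for check
u=B[0];v=B[1]
def J(X,Y,Z): return np.r_[np.array([x,y])/1000+X*u/1000+Y*v/1000,Z/1000]
for n,p in dict(endstopTop=(-12,123,37),dL=(25,60,39),dR=(25,-40,39),grip=(117,10,110)).items(): print(n,proj(c,J(*p)),proj(D["side"],J(*p)))
E
```

```text
board [468.9 373.5 170.9  65.9   2.5]
board [468.7 373.6 171.5  66.    2.5]
board [467.9 374.9 173.8  68.7   2.5]
[0.46730795 0.37196747] [[0.55151705 0.40972987]
 [0.55348369 0.34229798]
 [0.38308044 0.33561525]
 [0.38115061 0.40022677]]
jig 526.1832885742188 0.7680511474609375 273.53350830078125 265.6293029785156 84.06908416748047
[-132.81463288 -136.76674628] [132.81463314 136.76675481]
0 1 [-1.99212689e-03  1.29930341e+02] 82 1.4290983241498472
0 -1 [ 5.18318858e-03 -1.29866908e+02] 88 0.8467780329003053
1 1 [3.38908129e-03 1.34621092e+02] 85 2.123948284641369
1 -1 [ 4.33883314e-03 -1.34797959e+02] 89 1.3267918544078763
endstopTop [[265.61789163 244.20725114]] [[309.00985858 228.21423717]]
dL [[291.36915524 232.80016802]] [[324.84444881 236.318451  ]]
dR [[329.69578191 237.16607025]] [[333.14016125 253.2831072 ]]
grip [[313.91505709 194.37232818]] [[358.74664688 221.54328352]]
```

```bash
python3 -m pendant '[{"x":30,"y":-16,"z":-10,"az":3.35},{"x":30,"y":-16,"z":-10,"az":3.35},{"x":30,"y":-16,"z":-10,"az":3.35},{"x":30,"y":-16,"z":-10,"az":3.35},{"x":30,"y":-16,"z":-10,"az":3.35},{"x":30,"y":-16,"z":-10,"az":3.35},{"x":30,"y":-16,"z":-10,"az":3.35},{"x":32,"y":-15,"z":-10,"az":3.35}]' 85
python3 - <<'E'
from h import *
from cell import r,capture
c=capture("wrist"); cv2.imwrite("pics/w1.png",c["img"][:,:,::-1]); s=r.read_state(); print(s["tcp_pos"],s["ee_rot"],c["origin"],c["orientation"])
Rm=R.from_rotvec(s["ee_rot"]).as_matrix(); print(np.degrees(np.arctan2(Rm[1,1],Rm[0,1])),Rm[:,2])
hsv=cv2.cvtColor(c["img"],cv2.COLOR_RGB2HSV); print(hsv[240,320],hsv[200,320])
import pickle; pickle.dump(c,open("w1.pkl","wb"))
E
```

```text
[0.22643852 0.50075443 0.25565952] [-6.62226235e-01 -3.07052017e+00  2.07616530e-03] [0.16574147 0.52802987 0.37182874] [2.44602937 1.57697442 0.20844716]
65.65861790847075 [-7.39609484e-04 -1.19280758e-03 -9.99999015e-01]
[ 11 160 121] [ 12 149 200]schema error: expected keys x, y, z, ax, ay, az
```

View pics/w1.png

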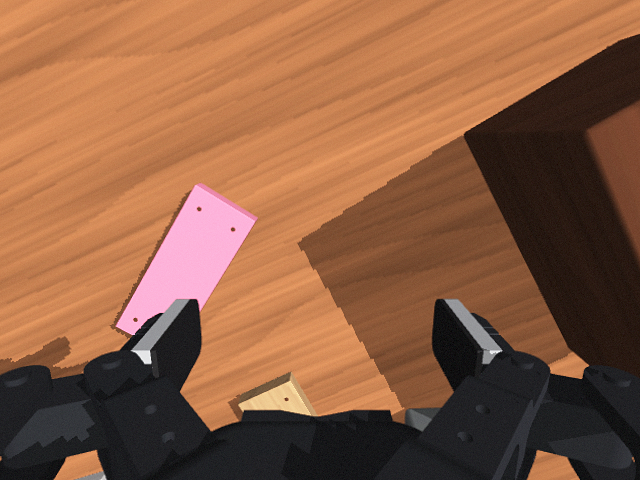

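The move was refused because every row needs all six keys, and the arm is still at its start pose. The wrist view shows the pink decoy at (190,260), a corner of our board at (290,385) and a dark box on the right, away from my path.

```bash
python3 -m pendant '[{"x":30,"y":-16,"z":-10,"ax":0,"ay":0,"az":3.35},{"x":30,"y":-16,"z":-10,"ax":0,"ay":0,"az":3.35},{"x":30,"y":-16,"z":-10,"ax":0,"ay":0,"az":3.35},{"x":30,"y":-16,"z":-10,"ax":0,"ay":0,"az":3.35},{"x":30,"y":-16,"z":-10,"ax":0,"ay":0,"az":3.35},{"x":30,"y":-16,"z":-10,"ax":0,"ay":0,"az":3.35},{"x":30,"y":-16,"z":-10,"ax":0,"ay":0,"az":3.35},{"x":32,"y":-15,"z":-10,"ax":0,"ay":0,"az":3.35}]' 85
cat > st.py <<'E'
from h import *
from cell import r
s=r.read_state(); Rm=R.from_rotvec(s["ee_rot"]).as_matrix()
print("t",round(s["time_s"],2),"tcp",np.round(s["tcp_pos"]*1000,1),"jaw",round(np.degrees(np.arctan2(Rm[1,1],Rm[0,1])),1),"z",np.round(Rm[:,2],3),"F",np.round(s["contact_force"],1),"T",np.round(s["wrist_torque"],2),"w",round(s["grip_width"]*85.4,1),"j",np.round(s["joint_positions"],2))
E
python3 st.py
python3 - <<'E'
from h import *
from cell import r,capture
c=capture("wrist"); cv2.imwrite("pics/w2.png",c["img"][:,:,::-1]); hsv=cv2.cvtColor(c["img"],cv2.COLOR_RGB2HSV)
import pickle; pickle.dump(c,open("w2.pkl","wb"))
m=(hsv[...,1]<125)&(hsv[...,2]>140)&(abs(hsv[...,0].astype(int)-17)<6)
k=big(m); print(np.round(rect(c,k,.018),1),cv2.boundingRect(k),proj(c,[.4685,.3735,.018]))
E
```

```text
time_s: 0.95
tcp_pos: [0.4695, 0.3732, 0.1756]
ee_rot: [0.071, -3.14, 0.001]
contact_force: [-0.0, 0.8, -0.4]
grip_width: 0.996
t 0.95 tcp [469.5 373.2 175.6] jaw 92.6 z [-0.001 -0.    -1.   ] F [-0.   0.8 -0.4] T [ 0.01 -0.   -0.04] w 85.0 j [ 0.55  0.48 -0.17  0.92  0.    0.5 ]
[467.1 371.2 168.   63.2   2.7] (267, 104, 94, 228) [[317.32814062 228.58433102]]
```

View pics/w2.png

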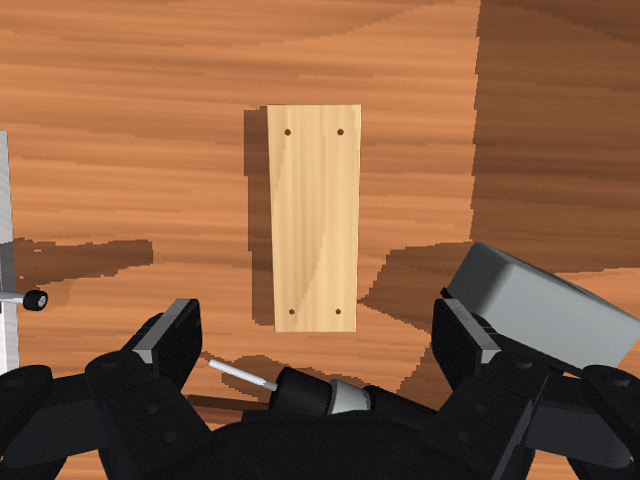

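The board sits centred between the open fingers at (315,218). The drill bit at (240,372) and the battery at (540,300) are clear of them. Descending.

```bash
python3 -m pendant '[{"x":-1.5,"y":-1,"z":-25,"ax":0,"ay":0,"az":0},{"x":0,"y":0,"z":-30,"ax":0,"ay":0,"az":0},{"x":0,"y":0,"z":-30,"ax":0,"ay":0,"az":0},{"x":0,"y":0,"z":-25,"ax":0,"ay":0,"az":0},{"x":0,"y":0,"z":-15,"ax":0,"ay":0,"az":0},{"x":0,"y":0,"z":-10,"ax":0,"ay":0,"az":0},{"x":0,"y":0,"z":-8,"ax":0,"ay":0,"az":0},{"x":0,"y":0,"z":-5,"ax":0,"ay":0,"az":0}]' 85
python3 st.py
python3 -m pendant '[{"x":0,"y":0,"z":-3,"ax":0,"ay":0,"az":0},{"x":0,"y":0,"z":-2,"ax":0,"ay":0,"az":0},{"x":0,"y":0,"z":-1,"ax":0,"ay":0,"az":0},{"x":0,"y":0,"z":0,"ax":0,"ay":0,"az":0},{"x":0,"y":0,"z":0,"ax":0,"ay":0,"az":0},{"x":0,"y":0,"z":0,"ax":0,"ay":0,"az":0},{"x":0,"y":0,"z":0,"ax":0,"ay":0,"az":0},{"x":0,"y":0,"z":0,"ax":0,"ay":0,"az":0}]' 60 30
python3 st.py
```

```text
time_s: 1.8
tcp_pos: [0.4672, 0.3732, 0.028]
ee_rot: [-0.067, 3.141, -0.0]
contact_force: [-0.7, 0.2, -0.0]
grip_width: 0.992
t 1.8 tcp [467.2 373.2  28. ] jaw 92.5 z [ 0. -0. -1.] F [-0.7  0.2 -0. ] T [ 0.01 -0.02 -0.02] w 84.7 j [ 0.55  0.65 -0.32  0.6  -0.    0.51]
time_s: 2.6
tcp_pos: [0.4675, 0.3732, 0.0242]
ee_rot: [-0.068, 3.14, 0.0]
contact_force: [-3.0, -2.2, 10.6]
grip_width: 0.738
t 2.6 tcp [467.5 373.2  24.2] jaw 92.5 z [ 0.001  0.    -1.   ] F [-3.  -2.2 10.6] T [-0.63  0.63 -0.02] w 63.1 j [ 0.55  0.65 -0.32  0.59 -0.    0.51]
```

```bash
python3 -m pendant '[{"x":0,"y":0,"z":3,"ax":0,"ay":0,"az":0},{"x":0,"y":0,"z":12,"ax":0,"ay":0,"az":0},{"x":0,"y":0,"z":25,"ax":0,"ay":0,"az":0},{"x":0,"y":0,"z":30,"ax":0,"ay":0,"az":0},{"x":0,"y":-10,"z":20,"ax":0,"ay":0,"az":3},{"x":3,"y":-20,"z":0,"ax":0,"ay":0,"az":6},{"x":3,"y":-30,"z":0,"ax":0,"ay":0,"az":7},{"x":3,"y":-30,"z":0,"ax":0,"ay":0,"az":7}]' 60 40
python3 st.py
python3 -m pendant '[{"x":3,"y":-30,"z":0,"ax":0,"ay":0,"az":7.5},{"x":3,"y":-30,"z":0,"ax":0,"ay":0,"az":7.5},{"x":3,"y":-30,"z":0,"ax":0,"ay":0,"az":7.5},{"x":3,"y":-30,"z":0,"ax":0,"ay":0,"az":7.5},{"x":3,"y":-30,"z":0,"ax":0,"ay":0,"az":7.5},{"x":3,"y":-30,"z":0,"ax":0,"ay":0,"az":7.5},{"x":3,"y":-30,"z":0,"ax":0,"ay":0,"az":7.5},{"x":0,"y":-30,"z":0,"ax":0,"ay":0,"az":6}]'
python3 st.py
```

```text
time_s: 3.4
tcp_pos: [0.4764, 0.2827, 0.1133]
ee_rot: [-0.701, 3.061, 0.0]
contact_force: [0.8, -0.3, -2.0]
grip_width: 0.739
t 3.4 tcp [476.4 282.7 113.3] jaw 115.8 z [ 0.001  0.    -1.   ] F [ 0.8 -0.3 -2. ] T [-0.07 -0.01  0.02] w 63.1 j [ 0.4   0.47 -0.38  0.72 -0.   -0.05]
time_s: 4.2
tcp_pos: [0.4979, 0.0419, 0.1132]
ee_rot: [-2.106, 2.33, -0.002]
contact_force: [1.0, -0.8, -2.0]
grip_width: 0.738
t 4.2 tcp [497.9  41.9 113.2] jaw 174.2 z [ 0.002 -0.    -1.   ] F [ 1.  -0.8 -2. ] T [-0.02 -0.04 -0.02] w 63.0 j [-0.06  0.38 -0.52  0.67  0.   -1.53]
```

```bash
python3 -m pendant '[{"x":0,"y":-15,"z":0,"ax":0,"ay":0,"az":0},{"x":0,"y":-20,"z":0,"ax":0,"ay":0,"az":0},{"x":0,"y":-15,"z":0,"ax":0,"ay":0,"az":0},{"x":0,"y":-6,"z":-10,"ax":0,"ay":0,"az":0},{"x":0,"y":0,"z":-15,"ax":0,"ay":0,"az":0},{"x":0,"y":0,"z":-10,"ax":0,"ay":0,"az":0},{"x":0,"y":0,"z":0,"ax":0,"ay":0,"az":0},{"x":0,"y":0,"z":0,"ax":0,"ay":0,"az":0}]'
python3 st.py
python3 - <<'E'
from h import *
from cell import r,capture
import pickle
c=capture("wrist"); pickle.dump(c,open("w3.pkl","wb")); cv2.imwrite("pics/w3.png",c["img"][:,:,::-1])
E
```

```text
time_s: 5.0
tcp_pos: [0.4969, -0.0124, 0.0771]
ee_rot: [2.102, -2.334, -0.001]
contact_force: [-0.4, 0.1, -2.2]
grip_width: 0.738
t 5.0 tcp [496.9 -12.4  77.1] jaw 174.0 z [-0.001  0.    -1.   ] F [-0.4  0.1 -2.2] T [-0.03 -0.03  0.06] w 63.0 j [-0.17  0.43 -0.56  0.58  0.   -1.64]
```

View pics/w3.png

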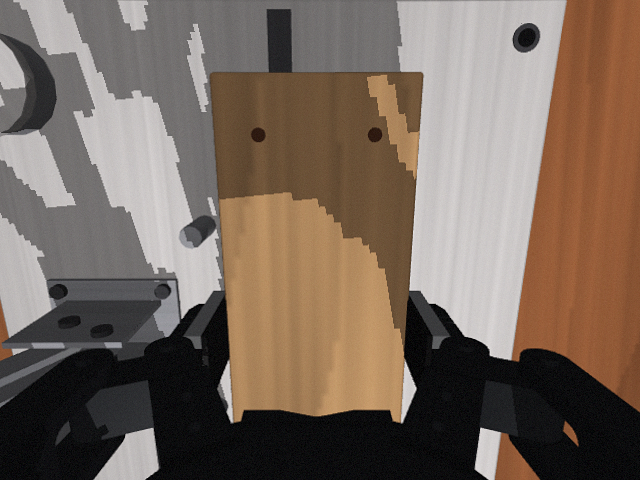

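The board is held square. Dowel_right's top is at (190,237) left of the board, the clamp base is at (110,320), and the jig's front edge is on the right. I'll check the dowel position against my estimate, then lower.

```bash
python3 - <<'E'
import pickle
from h import *
c=pickle.load(open("w3.pkl","rb"))
print("dowelR",plane(c,[[190,237]],.039)*1000,"pred 547,-41.6")
print("jig front edge pts",plane(c,[[565,0],[497,470]],.015)*1000)
print("board end corners",plane(c,[[211,73],[422,72]],.071)*1000)
E
python3 -m pendant '[{"x":0,"y":0,"z":-10,"ax":0,"ay":0,"az":0},{"x":0,"y":0,"z":-12,"ax":0,"ay":0,"az":0},{"x":0,"y":0,"z":-8,"ax":0,"ay":0,"az":0},{"x":0,"y":0,"z":-4,"ax":0,"ay":0,"az":0},{"x":0,"y":0,"z":-2.5,"ax":0,"ay":0,"az":0},{"x":0,"y":0,"z":0,"ax":0,"ay":0,"az":0},{"x":0,"y":0,"z":0,"ax":0,"ay":0,"az":0},{"x":0,"y":0,"z":0,"ax":0,"ay":0,"az":0}]'
python3 st.py
```

```text
dowelR [[545.6311655  -43.53311294  39.        ]] pred 547,-41.6
jig front edge pts [[ 384.24679984 -119.57559616   15.        ]
 [ 407.76476287  113.80126211   15.        ]]
board end corners [[518.39234944 -98.90469978  71.        ]
 [457.10086838 -92.67869233  71.        ]]
time_s: 5.85
tcp_pos: [0.4975, -0.0129, 0.0411]
ee_rot: [-2.101, 2.335, -0.001]
contact_force: [0.6, 0.2, -1.8]
grip_width: 0.739
t 5.85 tcp [497.5 -12.9  41.1] jaw 174.0 z [ 0.001 -0.    -1.   ] F [ 0.6  0.2 -1.8] T [-0.01  0.01  0.03] w 63.1 j [-0.17  0.49 -0.59  0.49 -0.   -1.64]
```

```bash
python3 -m pendant '[{"x":0,"y":0,"z":-1,"ax":0,"ay":0,"az":0},{"x":0,"y":0,"z":-0.6,"ax":0,"ay":0,"az":0},{"x":0,"y":0,"z":0,"ax":0,"ay":0,"az":0},{"x":0,"y":0,"z":0,"ax":0,"ay":0,"az":0},{"x":0,"y":0,"z":0,"ax":0,"ay":0,"az":0},{"x":0,"y":0,"z":0,"ax":0,"ay":0,"az":0},{"x":0,"y":0,"z":0,"ax":0,"ay":0,"az":0},{"x":0,"y":0,"z":0,"ax":0,"ay":0,"az":0}]'
python3 st.py
python3 -m pendant '[{"x":0,"y":0,"z":0,"ax":0,"ay":0,"az":0},{"x":0,"y":0,"z":0,"ax":0,"ay":0,"az":0},{"x":0,"y":0,"z":0,"ax":0,"ay":0,"az":0},{"x":0,"y":0,"z":0,"ax":0,"ay":0,"az":0},{"x":0,"y":0,"z":0,"ax":0,"ay":0,"az":0},{"x":0,"y":0,"z":5,"ax":0,"ay":0,"az":0},{"x":0,"y":0,"z":10,"ax":0,"ay":0,"az":0},{"x":0,"y":0,"z":20,"ax":0,"ay":0,"az":0}]' 80 30
python3 st.py
```

```text
time_s: 6.65
tcp_pos: [0.4974, -0.0129, 0.0394]
ee_rot: [-2.101, 2.335, -0.001]
contact_force: [-0.0, -0.5, 4.4]
grip_width: 0.734
t 6.65 tcp [497.4 -12.9  39.4] jaw 174.0 z [ 0. -0. -1.] F [-0.  -0.5  4.4] T [ 0.04  0.16 -0.01] w 62.7 j [-0.17  0.49 -0.59  0.49 -0.   -1.64]
time_s: 7.45
tcp_pos: [0.4962, -0.0127, 0.0742]
ee_rot: [2.1, -2.334, -0.003]
contact_force: [0.1, 0.8, -0.3]
grip_width: 0.936
t 7.45 tcp [496.2 -12.7  74.2] jaw 174.0 z [-0.002  0.    -1.   ] F [ 0.1  0.8 -0.3] T [-0.02 -0.06  0.01] w 80.0 j [-0.17  0.44 -0.56  0.57  0.   -1.64]
```

```bash
python3 -m pendant '[{"x":-10,"y":6,"z":4,"ax":0,"ay":0,"az":0},{"x":-16,"y":9,"z":0,"ax":0,"ay":0,"az":0},{"x":-16,"y":9,"z":0,"ax":0,"ay":0,"az":0},{"x":-16,"y":9,"z":0,"ax":0,"ay":0,"az":0},{"x":0,"y":0,"z":-11,"ax":0,"ay":0,"az":0},{"x":0,"y":0,"z":-12,"ax":0,"ay":0,"az":0},{"x":0,"y":0,"z":-8,"ax":0,"ay":0,"az":0},{"x":0,"y":0,"z":0,"ax":0,"ay":0,"az":0}]' 0 30
python3 st.py
python3 - <<'E'
from h import *
from cell import r,capture
import pickle
c=capture("side"); pickle.dump(c,open("s4.pkl","wb")); a=c["img"][190:310,250:410]
cv2.imwrite("pics/s4.png",cv2.resize(a,(800,600),interpolation=cv2.INTER_CUBIC)[:,:,::-1])
E
```

```text
time_s: 8.25
tcp_pos: [0.4385, 0.0201, 0.046]
ee_rot: [2.1, -2.335, -0.002]
contact_force: [-0.2, 0.1, -0.3]
grip_width: -0.002
t 8.25 tcp [438.5  20.1  46. ] jaw 174.0 z [-0.002  0.    -1.   ] F [-0.2  0.1 -0.3] T [ 0.   -0.02  0.03] w -0.2 j [-0.12  0.41 -0.73  0.43 -0.   -1.59]
```

View pics/s4.png

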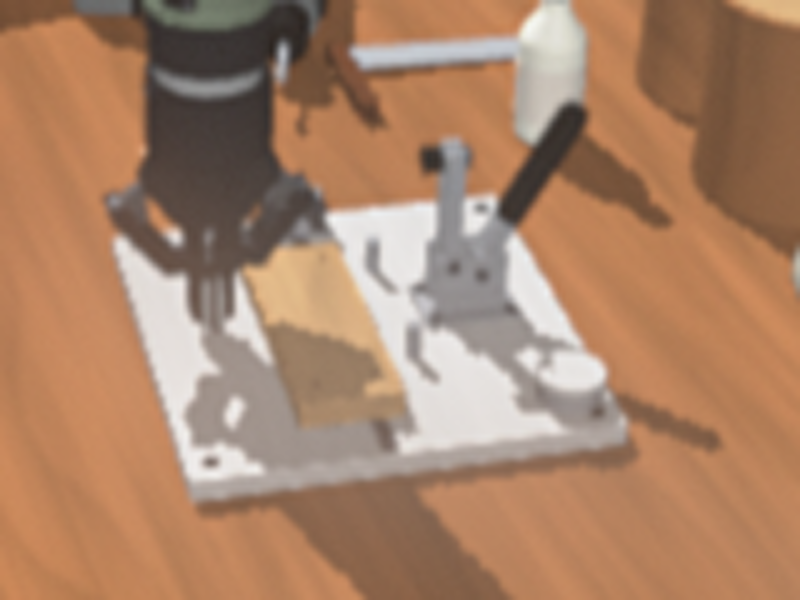

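The side view shows the board flat and parallel to the dowels, about 15 mm short of them. The closed fingers stand at the front long edge, around (215,320) in the crop. Pushing along the jig's +x now.

```bash
python3 -m pendant '[{"x":3,"y":-0.31,"z":0,"ax":0,"ay":0,"az":0},{"x":3,"y":-0.31,"z":0,"ax":0,"ay":0,"az":0},{"x":3,"y":-0.31,"z":0,"ax":0,"ay":0,"az":0},{"x":3,"y":-0.31,"z":0,"ax":0,"ay":0,"az":0},{"x":3,"y":-0.31,"z":0,"ax":0,"ay":0,"az":0},{"x":2,"y":-0.21,"z":0,"ax":0,"ay":0,"az":0},{"x":2,"y":-0.21,"z":0,"ax":0,"ay":0,"az":0},{"x":1,"y":-0.1,"z":0,"ax":0,"ay":0,"az":0}]'
python3 -m pendant '[{"x":1,"y":-0.1,"z":0,"ax":0,"ay":0,"az":0},{"x":1,"y":-0.1,"z":0,"ax":0,"ay":0,"az":0},{"x":1,"y":-0.1,"z":0,"ax":0,"ay":0,"az":0},{"x":1,"y":-0.1,"z":0,"ax":0,"ay":0,"az":0},{"x":1,"y":-0.1,"z":0,"ax":0,"ay":0,"az":0},{"x":1,"y":-0.1,"z":0,"ax":0,"ay":0,"az":0},{"x":1,"y":-0.1,"z":0,"ax":0,"ay":0,"az":0},{"x":0,"y":0,"z":0,"ax":0,"ay":0,"az":0}]'
python3 st.py
python3 - <<'E'
from h import *
from cell import r,capture
import pickle
d={n:capture(n) for n in("side","wrist")}; pickle.dump(d,open("p5.pkl","wb")); a=d["side"]["img"][200:290,290:380]
cv2.imwrite("pics/p5.png",np.hstack([cv2.resize(a,(400,400),interpolation=cv2.INTER_CUBIC),cv2.resize(d["wrist"]["img"],(400,300))[:,:].repeat(1,0) if 0 else cv2.copyMakeBorder(cv2.resize(d["wrist"]["img"],(400,300)),0,100,0,0,0)])[:,:,::-1])
E
```

```text
time_s: 9.1
tcp_pos: [0.4592, 0.0181, 0.0472]
ee_rot: [2.101, -2.335, -0.0]
contact_force: [-0.4, 0.6, 1.7]
grip_width: 0.004
time_s: 9.9
tcp_pos: [0.4664, 0.0173, 0.0472]
ee_rot: [-2.101, 2.335, -0.0]
contact_force: [-0.8, 0.8, -0.5]
grip_width: 0.003
t 9.9 tcp [466.4  17.3  47.2] jaw 174.0 z [ 0. -0. -1.] F [-0.8  0.8 -0.5] T [ 0.1   0.05 -0.02] w 0.2 j [-0.12  0.44 -0.66  0.47  0.   -1.59]
```

View pics/p5.png

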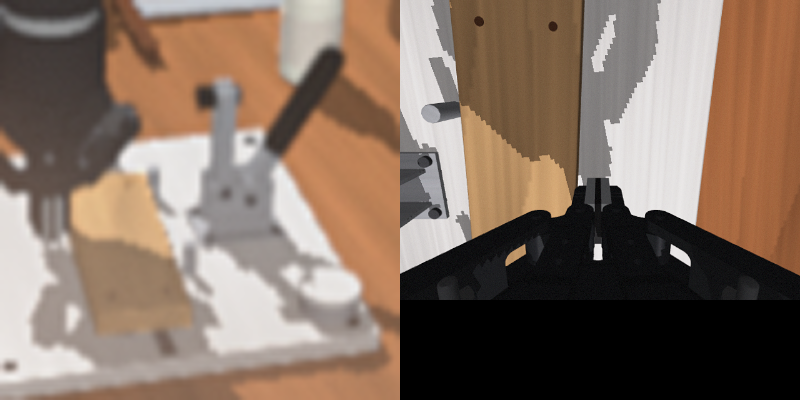

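The wrist view shows the finger against the board's front edge, with a few mm left to dowel_right (435,112). I'll continue in fine steps.

```bash
python3 -m pendant '[{"x":0.5,"y":-0.05,"z":0,"ax":0,"ay":0,"az":0},{"x":0.5,"y":-0.05,"z":0,"ax":0,"ay":0,"az":0},{"x":0.5,"y":-0.05,"z":0,"ax":0,"ay":0,"az":0},{"x":0.5,"y":-0.05,"z":0,"ax":0,"ay":0,"az":0},{"x":0.5,"y":-0.05,"z":0,"ax":0,"ay":0,"az":0},{"x":0.5,"y":-0.05,"z":0,"ax":0,"ay":0,"az":0},{"x":0,"y":0,"z":0,"ax":0,"ay":0,"az":0},{"x":0,"y":0,"z":0,"ax":0,"ay":0,"az":0}]'
python3 st.py
```

```text
time_s: 10.8
tcp_pos: [0.4692, 0.017, 0.0472]
ee_rot: [2.101, -2.335, 0.0]
contact_force: [-1.4, -0.5, 1.0]
grip_width: -0.0
t 10.8 tcp [469.2  17.   47.2] jaw 174.0 z [ 0. -0. -1.] F [-1.4 -0.5  1. ] T [-0.13  0.33 -0.04] w -0.0 j [-0.12  0.44 -0.66  0.47 -0.   -1.59]
```

```bash
python3 -m pendant '[{"x":0.5,"y":-0.05,"z":0,"ax":0,"ay":0,"az":0},{"x":0.5,"y":-0.05,"z":0,"ax":0,"ay":0,"az":0},{"x":0.5,"y":-0.05,"z":0,"ax":0,"ay":0,"az":0},{"x":0.5,"y":-0.05,"z":0,"ax":0,"ay":0,"az":0},{"x":0,"y":0,"z":0,"ax":0,"ay":0,"az":0},{"x":0,"y":0,"z":0,"ax":0,"ay":0,"az":0},{"x":0,"y":0,"z":0,"ax":0,"ay":0,"az":0},{"x":0,"y":0,"z":0,"ax":0,"ay":0,"az":0}]'
python3 st.py
```

```text
time_s: 11.6
tcp_pos: [0.4707, 0.0169, 0.0471]
ee_rot: [2.101, -2.335, -0.001]
contact_force: [-5.4, -1.0, 2.4]
grip_width: 0.0
t 11.6 tcp [470.7  16.9  47.1] jaw 174.0 z [-0.001  0.    -1.   ] F [-5.4 -1.   2.4] T [-0.08  0.99 -0.04] w 0.0 j [-0.12  0.45 -0.65  0.47 -0.   -1.59]
```

```bash
python3 -m pendant '[{"x":0.3,"y":-0.03,"z":0,"ax":0,"ay":0,"az":0},{"x":0.2,"y":-0.02,"z":0,"ax":0,"ay":0,"az":0},{"x":0,"y":0,"z":0,"ax":0,"ay":0,"az":0},{"x":0,"y":0,"z":0,"ax":0,"ay":0,"az":0},{"x":0,"y":0,"z":0,"ax":0,"ay":0,"az":0},{"x":0,"y":0,"z":0,"ax":0,"ay":0,"az":0},{"x":0,"y":0,"z":0,"ax":0,"ay":0,"az":0},{"x":0,"y":0,"z":0,"ax":0,"ay":0,"az":0}]'
python3 st.py; python3 - <<'E'
from cell import r
import numpy as np
print(r.read_state()["contact_force"])
E
```

```text
time_s: 12.4
tcp_pos: [0.4707, 0.0169, 0.047]
ee_rot: [2.101, -2.334, -0.002]
contact_force: [-6.1, -0.6, 4.8]
grip_width: -0.007
t 12.4 tcp [470.7  16.9  47. ] jaw 174.0 z [-0.002  0.    -1.   ] F [-6.1 -0.6  4.8] T [-0.01  1.21 -0.06] w -0.6 j [-0.12  0.45 -0.65  0.47 -0.   -1.59]
[-6.08993463 -0.57900662  4.81162463]
```

Seated at about 6 N, and the TCP stopped advancing. Next I'll back off and go round to the board's −y end.

```bash
python3 -m pendant '[{"x":-3,"y":0.3,"z":0,"ax":0,"ay":0,"az":0},{"x":-7,"y":0.7,"z":0,"ax":0,"ay":0,"az":0},{"x":0,"y":0,"z":20,"ax":0,"ay":0,"az":0},{"x":0,"y":0,"z":25,"ax":0,"ay":0,"az":0},{"x":10,"y":-35,"z":0,"ax":0,"ay":0,"az":0},{"x":10,"y":-35,"z":0,"ax":0,"ay":0,"az":0},{"x":10,"y":-35,"z":0,"ax":0,"ay":0,"az":0},{"x":10,"y":-35,"z":0,"ax":0,"ay":0,"az":0}]'
python3 -m pendant '[{"x":0,"y":0,"z":-5,"ax":0,"ay":0,"az":0},{"x":0,"y":0,"z":-20,"ax":0,"ay":0,"az":0},{"x":0,"y":0,"z":-15,"ax":0,"ay":0,"az":0},{"x":0,"y":0,"z":-5,"ax":0,"ay":0,"az":0},{"x":0,"y":0,"z":0,"ax":0,"ay":0,"az":0},{"x":0,"y":0,"z":0,"ax":0,"ay":0,"az":0},{"x":0,"y":0,"z":0,"ax":0,"ay":0,"az":0},{"x":0,"y":0,"z":0,"ax":0,"ay":0,"az":0}]'
python3 st.py
python3 - <<'E'
from h import *
from cell import r,capture
import pickle
d={n:capture(n) for n in("side","top")}; pickle.dump(d,open("p6.pkl","wb"))
a=cv2.resize(d["side"]["img"][200:300,280:380],(400,400),interpolation=cv2.INTER_CUBIC);b=cv2.resize(d["top"]["img"][185:305,255:375],(400,400),interpolation=cv2.INTER_CUBIC)
cv2.imwrite("pics/p6.png",np.hstack([a,b])[:,:,::-1])
E
```

```text
time_s: 13.2
tcp_pos: [0.5028, -0.1237, 0.0927]
ee_rot: [-2.101, 2.334, -0.003]
contact_force: [0.9, 0.5, -0.2]
grip_width: -0.001
time_s: 14.0
tcp_pos: [0.5023, -0.1223, 0.0479]
ee_rot: [-2.101, 2.335, -0.002]
contact_force: [0.6, -0.1, 0.9]
grip_width: 0.001
t 14.0 tcp [ 502.3 -122.3   47.9] jaw 174.0 z [ 0.001 -0.    -1.   ] F [ 0.6 -0.1  0.9] T [ 0.03 -0.04 -0.01] w 0.1 j [-0.38  0.51 -0.53  0.53  0.   -1.85]
```

View pics/p6.png

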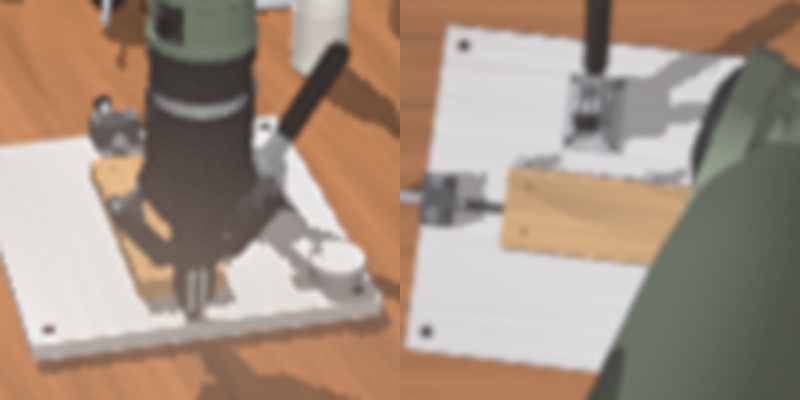

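The board lies against the dowels and parallel to them, with a gap between its +y end and the stop. I'll slide it in small steps, each gated on force so the sequence stops at first resistance.

```bash
cat > ck.py <<'E'
import sys
from cell import r
import numpy as np
s=r.read_state(); f=s["contact_force"]@[.1028,.9947,0]; fx=s["contact_force"]@[.9947,-.1028,0]
print("Fy %.1f Fx %.1f y %.1f x %.1f"%(f,fx,(s["tcp_pos"]*1000-[526.2,.8,0])@[.1028,.9947,0],(s["tcp_pos"]*1000-[526.2,.8,0])@[.9947,-.1028,0])); sys.exit(f<-2.5)
E
S='"ax":0,"ay":0,"az":0'
python3 -m pendant '[{"x":0.2,"y":2,"z":-1,"ax":0,"ay":0,"az":0},{"x":0.2,"y":2,"z":0,"ax":0,"ay":0,"az":0},{"x":0.2,"y":2,"z":0,"ax":0,"ay":0,"az":0},{"x":0.2,"y":2,"z":0,"ax":0,"ay":0,"az":0},{"x":0.1,"y":1,"z":0,"ax":0,"ay":0,"az":0},{"x":0.1,"y":1,"z":0,"ax":0,"ay":0,"az":0},{"x":0.1,"y":1,"z":0,"ax":0,"ay":0,"az":0},{"x":0.1,"y":1,"z":0,"ax":0,"ay":0,"az":0}]' >/dev/null && python3 ck.py &&
python3 -m pendant '[{"x":0.1,"y":1,"z":0,"ax":0,"ay":0,"az":0},{"x":0.1,"y":1,"z":0,"ax":0,"ay":0,"az":0},{"x":0.1,"y":1,"z":0,"ax":0,"ay":0,"az":0},{"x":0.1,"y":1,"z":0,"ax":0,"ay":0,"az":0},{"x":0.1,"y":1,"z":0,"ax":0,"ay":0,"az":0},{"x":0.1,"y":1,"z":0,"ax":0,"ay":0,"az":0},{"x":0.1,"y":1,"z":0,"ax":0,"ay":0,"az":0},{"x":0,"y":0,"z":0,"ax":0,"ay":0,"az":0}]' >/dev/null && python3 ck.py &&
python3 -m pendant '[{"x":0.05,"y":0.5,"z":0,"ax":0,"ay":0,"az":0},{"x":0.05,"y":0.5,"z":0,"ax":0,"ay":0,"az":0},{"x":0.05,"y":0.5,"z":0,"ax":0,"ay":0,"az":0},{"x":0,"y":0,"z":0,"ax":0,"ay":0,"az":0},{"x":0,"y":0,"z":0,"ax":0,"ay":0,"az":0},{"x":0,"y":0,"z":0,"ax":0,"ay":0,"az":0},{"x":0,"y":0,"z":0,"ax":0,"ay":0,"az":0},{"x":0,"y":0,"z":0,"ax":0,"ay":0,"az":0}]' >/dev/null && python3 ck.py &&
python3 -m pendant '[{"x":0.05,"y":0.5,"z":0,"ax":0,"ay":0,"az":0},{"x":0.05,"y":0.5,"z":0,"ax":0,"ay":0,"az":0},{"x":0.05,"y":0.5,"z":0,"ax":0,"ay":0,"az":0},{"x":0,"y":0,"z":0,"ax":0,"ay":0,"az":0},{"x":0,"y":0,"z":0,"ax":0,"ay":0,"az":0},{"x":0,"y":0,"z":0,"ax":0,"ay":0,"az":0},{"x":0,"y":0,"z":0,"ax":0,"ay":0,"az":0},{"x":0,"y":0,"z":0,"ax":0,"ay":0,"az":0}]' >/dev/null && python3 ck.py
```

```text
Fy -0.1 Fx -0.1 y -112.7 x -11.8False
```

```bash
sed -i 's/sys.exit(f<-2.5)/sys.exit(int(f<-2.5))/' ck.py
python3 -m pendant '[{"x":0.1,"y":1,"z":0,"ax":0,"ay":0,"az":0},{"x":0.1,"y":1,"z":0,"ax":0,"ay":0,"az":0},{"x":0.1,"y":1,"z":0,"ax":0,"ay":0,"az":0},{"x":0.1,"y":1,"z":0,"ax":0,"ay":0,"az":0},{"x":0.1,"y":1,"z":0,"ax":0,"ay":0,"az":0},{"x":0.1,"y":1,"z":0,"ax":0,"ay":0,"az":0},{"x":0.1,"y":1,"z":0,"ax":0,"ay":0,"az":0},{"x":0,"y":0,"z":0,"ax":0,"ay":0,"az":0}]' >/dev/null && python3 ck.py &&
python3 -m pendant '[{"x":0.05,"y":0.5,"z":0,"ax":0,"ay":0,"az":0},{"x":0.05,"y":0.5,"z":0,"ax":0,"ay":0,"az":0},{"x":0.05,"y":0.5,"z":0,"ax":0,"ay":0,"az":0},{"x":0,"y":0,"z":0,"ax":0,"ay":0,"az":0},{"x":0,"y":0,"z":0,"ax":0,"ay":0,"az":0},{"x":0,"y":0,"z":0,"ax":0,"ay":0,"az":0},{"x":0,"y":0,"z":0,"ax":0,"ay":0,"az":0},{"x":0,"y":0,"z":0,"ax":0,"ay":0,"az":0}]' >/dev/null && python3 ck.py &&
python3 -m pendant '[{"x":0.05,"y":0.5,"z":0,"ax":0,"ay":0,"az":0},{"x":0.05,"y":0.5,"z":0,"ax":0,"ay":0,"az":0},{"x":0.05,"y":0.5,"z":0,"ax":0,"ay":0,"az":0},{"x":0,"y":0,"z":0,"ax":0,"ay":0,"az":0},{"x":0,"y":0,"z":0,"ax":0,"ay":0,"az":0},{"x":0,"y":0,"z":0,"ax":0,"ay":0,"az":0},{"x":0,"y":0,"z":0,"ax":0,"ay":0,"az":0},{"x":0,"y":0,"z":0,"ax":0,"ay":0,"az":0}]' >/dev/null && python3 ck.py
python3 - <<'E'
from h import *
from cell import r,capture
import pickle
c=capture("top"); pickle.dump(c,open("t7.pkl","wb")); print(plane(c,np.array([[0,0]])+[[255+105*.3,185+190*.3]],.033)*1000)
hsv=cv2.cvtColor(c["img"],cv2.COLOR_RGB2HSV).astype(int)
m=(hsv[...,1]>60); m[:, :262]=0;m[:,345:]=0;m[:222]=0;m[265:]=0
ys,xs=np.where(m); 
for row in range(236,260,3): print(row,xs[ys==row].min() if (ys==row).any() else None)
P=plane(c,[[287+0,246]],.033)*1000; print(P)
E
```

```text
Fy 0.3 Fx 0.2 y -105.5 x -11.8
Fy 0.0 Fx -0.2 y -104.2 x -11.8
Fy 0.1 Fx -0.0 y -102.7 x -11.8
[[533.82835892  70.51097977  33.        ]]
236 262
239 284
242 284
245 283
248 282
251 282
254 282
257 282
[[523.37465354  68.98599721  33.        ]]
```

The board's end now shows at about jig y = 79, so it is sliding with very little friction. I'll continue in 1.5 mm gated steps.

```bash
python3 -m pendant '[{"x":0.05,"y":0.5,"z":0,"ax":0,"ay":0,"az":0},{"x":0.05,"y":0.5,"z":0,"ax":0,"ay":0,"az":0},{"x":0.05,"y":0.5,"z":0,"ax":0,"ay":0,"az":0},{"x":0,"y":0,"z":0,"ax":0,"ay":0,"az":0},{"x":0,"y":0,"z":0,"ax":0,"ay":0,"az":0},{"x":0,"y":0,"z":0,"ax":0,"ay":0,"az":0},{"x":0,"y":0,"z":0,"ax":0,"ay":0,"az":0},{"x":0,"y":0,"z":0,"ax":0,"ay":0,"az":0}]' >/dev/null && python3 ck.py &&
python3 -m pendant '[{"x":0.05,"y":0.5,"z":0,"ax":0,"ay":0,"az":0},{"x":0.05,"y":0.5,"z":0,"ax":0,"ay":0,"az":0},{"x":0.05,"y":0.5,"z":0,"ax":0,"ay":0,"az":0},{"x":0,"y":0,"z":0,"ax":0,"ay":0,"az":0},{"x":0,"y":0,"z":0,"ax":0,"ay":0,"az":0},{"x":0,"y":0,"z":0,"ax":0,"ay":0,"az":0},{"x":0,"y":0,"z":0,"ax":0,"ay":0,"az":0},{"x":0,"y":0,"z":0,"ax":0,"ay":0,"az":0}]' >/dev/null && python3 ck.py &&
python3 -m pendant '[{"x":0.05,"y":0.5,"z":0,"ax":0,"ay":0,"az":0},{"x":0.05,"y":0.5,"z":0,"ax":0,"ay":0,"az":0},{"x":0.05,"y":0.5,"z":0,"ax":0,"ay":0,"az":0},{"x":0,"y":0,"z":0,"ax":0,"ay":0,"az":0},{"x":0,"y":0,"z":0,"ax":0,"ay":0,"az":0},{"x":0,"y":0,"z":0,"ax":0,"ay":0,"az":0},{"x":0,"y":0,"z":0,"ax":0,"ay":0,"az":0},{"x":0,"y":0,"z":0,"ax":0,"ay":0,"az":0}]' >/dev/null && python3 ck.py &&
python3 -m pendant '[{"x":0.05,"y":0.5,"z":0,"ax":0,"ay":0,"az":0},{"x":0.05,"y":0.5,"z":0,"ax":0,"ay":0,"az":0},{"x":0.05,"y":0.5,"z":0,"ax":0,"ay":0,"az":0},{"x":0,"y":0,"z":0,"ax":0,"ay":0,"az":0},{"x":0,"y":0,"z":0,"ax":0,"ay":0,"az":0},{"x":0,"y":0,"z":0,"ax":0,"ay":0,"az":0},{"x":0,"y":0,"z":0,"ax":0,"ay":0,"az":0},{"x":0,"y":0,"z":0,"ax":0,"ay":0,"az":0}]' >/dev/null && python3 ck.py &&
python3 -m pendant '[{"x":0.05,"y":0.5,"z":0,"ax":0,"ay":0,"az":0},{"x":0.05,"y":0.5,"z":0,"ax":0,"ay":0,"az":0},{"x":0.05,"y":0.5,"z":0,"ax":0,"ay":0,"az":0},{"x":0,"y":0,"z":0,"ax":0,"ay":0,"az":0},{"x":0,"y":0,"z":0,"ax":0,"ay":0,"az":0},{"x":0,"y":0,"z":0,"ax":0,"ay":0,"az":0},{"x":0,"y":0,"z":0,"ax":0,"ay":0,"az":0},{"x":0,"y":0,"z":0,"ax":0,"ay":0,"az":0}]' >/dev/null && python3 ck.py &&
python3 -m pendant '[{"x":0.05,"y":0.5,"z":0,"ax":0,"ay":0,"az":0},{"x":0.05,"y":0.5,"z":0,"ax":0,"ay":0,"az":0},{"x":0.05,"y":0.5,"z":0,"ax":0,"ay":0,"az":0},{"x":0,"y":0,"z":0,"ax":0,"ay":0,"az":0},{"x":0,"y":0,"z":0,"ax":0,"ay":0,"az":0},{"x":0,"y":0,"z":0,"ax":0,"ay":0,"az":0},{"x":0,"y":0,"z":0,"ax":0,"ay":0,"az":0},{"x":0,"y":0,"z":0,"ax":0,"ay":0,"az":0}]' >/dev/null && python3 ck.py
```

```text
Fy -0.8 Fx -0.6 y -101.2 x -11.8
Fy 0.2 Fx -0.5 y -99.7 x -11.8
Fy 0.2 Fx -0.2 y -98.1 x -11.9
Fy -0.2 Fx 0.5 y -96.6 x -11.9
Fy -0.3 Fx 0.0 y -95.2 x -11.9
Fy -0.2 Fx -0.2 y -93.6 x -11.9
```

```bash
python3 -m pendant '[{"x":0.05,"y":0.5,"z":0,"ax":0,"ay":0,"az":0},{"x":0.05,"y":0.5,"z":0,"ax":0,"ay":0,"az":0},{"x":0.05,"y":0.5,"z":0,"ax":0,"ay":0,"az":0},{"x":0,"y":0,"z":0,"ax":0,"ay":0,"az":0},{"x":0,"y":0,"z":0,"ax":0,"ay":0,"az":0},{"x":0,"y":0,"z":0,"ax":0,"ay":0,"az":0},{"x":0,"y":0,"z":0,"ax":0,"ay":0,"az":0},{"x":0,"y":0,"z":0,"ax":0,"ay":0,"az":0}]' >/dev/null && python3 ck.py &&
python3 -m pendant '[{"x":0.05,"y":0.5,"z":0,"ax":0,"ay":0,"az":0},{"x":0.05,"y":0.5,"z":0,"ax":0,"ay":0,"az":0},{"x":0.05,"y":0.5,"z":0,"ax":0,"ay":0,"az":0},{"x":0,"y":0,"z":0,"ax":0,"ay":0,"az":0},{"x":0,"y":0,"z":0,"ax":0,"ay":0,"az":0},{"x":0,"y":0,"z":0,"ax":0,"ay":0,"az":0},{"x":0,"y":0,"z":0,"ax":0,"ay":0,"az":0},{"x":0,"y":0,"z":0,"ax":0,"ay":0,"az":0}]' >/dev/null && python3 ck.py &&
python3 -m pendant '[{"x":0.05,"y":0.5,"z":0,"ax":0,"ay":0,"az":0},{"x":0.05,"y":0.5,"z":0,"ax":0,"ay":0,"az":0},{"x":0.05,"y":0.5,"z":0,"ax":0,"ay":0,"az":0},{"x":0,"y":0,"z":0,"ax":0,"ay":0,"az":0},{"x":0,"y":0,"z":0,"ax":0,"ay":0,"az":0},{"x":0,"y":0,"z":0,"ax":0,"ay":0,"az":0},{"x":0,"y":0,"z":0,"ax":0,"ay":0,"az":0},{"x":0,"y":0,"z":0,"ax":0,"ay":0,"az":0}]' >/dev/null && python3 ck.py &&
python3 -m pendant '[{"x":0.05,"y":0.5,"z":0,"ax":0,"ay":0,"az":0},{"x":0.05,"y":0.5,"z":0,"ax":0,"ay":0,"az":0},{"x":0.05,"y":0.5,"z":0,"ax":0,"ay":0,"az":0},{"x":0,"y":0,"z":0,"ax":0,"ay":0,"az":0},{"x":0,"y":0,"z":0,"ax":0,"ay":0,"az":0},{"x":0,"y":0,"z":0,"ax":0,"ay":0,"az":0},{"x":0,"y":0,"z":0,"ax":0,"ay":0,"az":0},{"x":0,"y":0,"z":0,"ax":0,"ay":0,"az":0}]' >/dev/null && python3 ck.py &&
python3 -m pendant '[{"x":0.05,"y":0.5,"z":0,"ax":0,"ay":0,"az":0},{"x":0.05,"y":0.5,"z":0,"ax":0,"ay":0,"az":0},{"x":0.05,"y":0.5,"z":0,"ax":0,"ay":0,"az":0},{"x":0,"y":0,"z":0,"ax":0,"ay":0,"az":0},{"x":0,"y":0,"z":0,"ax":0,"ay":0,"az":0},{"x":0,"y":0,"z":0,"ax":0,"ay":0,"az":0},{"x":0,"y":0,"z":0,"ax":0,"ay":0,"az":0},{"x":0,"y":0,"z":0,"ax":0,"ay":0,"az":0}]' >/dev/null && python3 ck.py &&
python3 -m pendant '[{"x":0.05,"y":0.5,"z":0,"ax":0,"ay":0,"az":0},{"x":0.05,"y":0.5,"z":0,"ax":0,"ay":0,"az":0},{"x":0.05,"y":0.5,"z":0,"ax":0,"ay":0,"az":0},{"x":0,"y":0,"z":0,"ax":0,"ay":0,"az":0},{"x":0,"y":0,"z":0,"ax":0,"ay":0,"az":0},{"x":0,"y":0,"z":0,"ax":0,"ay":0,"az":0},{"x":0,"y":0,"z":0,"ax":0,"ay":0,"az":0},{"x":0,"y":0,"z":0,"ax":0,"ay":0,"az":0}]' >/dev/null && python3 ck.py
```

```text
Fy -0.1 Fx 0.1 y -92.1 x -11.9
Fy -0.2 Fx 0.8 y -90.6 x -11.9
Fy 0.1 Fx 0.3 y -89.1 x -11.9
Fy 0.8 Fx -0.6 y -87.6 x -11.9
Fy 0.4 Fx -0.4 y -86.1 x -11.9
Fy 0.1 Fx -0.0 y -84.6 x -11.9
```

```bash
python3 - <<'E'
from h import *
from cell import r,capture
import pickle
c=capture("top"); pickle.dump(c,open("t8.pkl","wb")); w=capture("wrist")
a=cv2.resize(c["img"][205:285,250:330],(400,400),interpolation=cv2.INTER_CUBIC)
cv2.imwrite("pics/p8.png",np.hstack([a,cv2.copyMakeBorder(cv2.resize(w["img"],(400,300)),0,100,0,0,0)])[:,:,::-1])
E
```

```text
(no output)
```

View pics/p8.png

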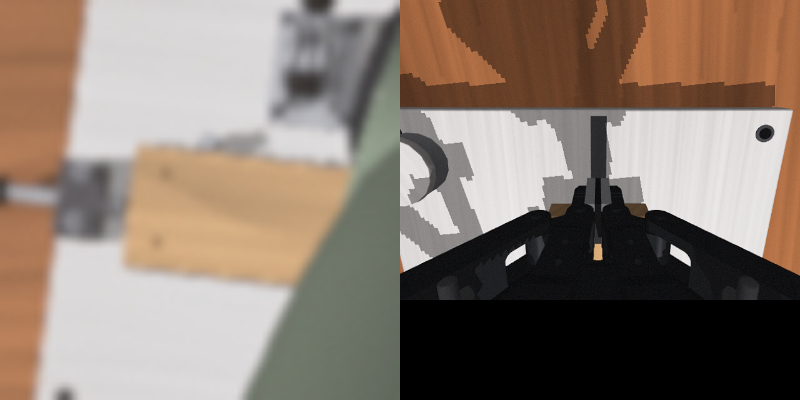

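The board has followed the finger. Its left end is at crop (130,205), about 14 mm from the stop block, and it is parallel to the jig. Continuing.

```bash
python3 -m pendant '[{"x":0.05,"y":0.5,"z":0,"ax":0,"ay":0,"az":0},{"x":0.05,"y":0.5,"z":0,"ax":0,"ay":0,"az":0},{"x":0.05,"y":0.5,"z":0,"ax":0,"ay":0,"az":0},{"x":0,"y":0,"z":0,"ax":0,"ay":0,"az":0},{"x":0,"y":0,"z":0,"ax":0,"ay":0,"az":0},{"x":0,"y":0,"z":0,"ax":0,"ay":0,"az":0},{"x":0,"y":0,"z":0,"ax":0,"ay":0,"az":0},{"x":0,"y":0,"z":0,"ax":0,"ay":0,"az":0}]' >/dev/null && python3 ck.py &&
python3 -m pendant '[{"x":0.05,"y":0.5,"z":0,"ax":0,"ay":0,"az":0},{"x":0.05,"y":0.5,"z":0,"ax":0,"ay":0,"az":0},{"x":0.05,"y":0.5,"z":0,"ax":0,"ay":0,"az":0},{"x":0,"y":0,"z":0,"ax":0,"ay":0,"az":0},{"x":0,"y":0,"z":0,"ax":0,"ay":0,"az":0},{"x":0,"y":0,"z":0,"ax":0,"ay":0,"az":0},{"x":0,"y":0,"z":0,"ax":0,"ay":0,"az":0},{"x":0,"y":0,"z":0,"ax":0,"ay":0,"az":0}]' >/dev/null && python3 ck.py &&
python3 -m pendant '[{"x":0.05,"y":0.5,"z":0,"ax":0,"ay":0,"az":0},{"x":0.05,"y":0.5,"z":0,"ax":0,"ay":0,"az":0},{"x":0.05,"y":0.5,"z":0,"ax":0,"ay":0,"az":0},{"x":0,"y":0,"z":0,"ax":0,"ay":0,"az":0},{"x":0,"y":0,"z":0,"ax":0,"ay":0,"az":0},{"x":0,"y":0,"z":0,"ax":0,"ay":0,"az":0},{"x":0,"y":0,"z":0,"ax":0,"ay":0,"az":0},{"x":0,"y":0,"z":0,"ax":0,"ay":0,"az":0}]' >/dev/null && python3 ck.py &&
python3 -m pendant '[{"x":0.05,"y":0.5,"z":0,"ax":0,"ay":0,"az":0},{"x":0.05,"y":0.5,"z":0,"ax":0,"ay":0,"az":0},{"x":0.05,"y":0.5,"z":0,"ax":0,"ay":0,"az":0},{"x":0,"y":0,"z":0,"ax":0,"ay":0,"az":0},{"x":0,"y":0,"z":0,"ax":0,"ay":0,"az":0},{"x":0,"y":0,"z":0,"ax":0,"ay":0,"az":0},{"x":0,"y":0,"z":0,"ax":0,"ay":0,"az":0},{"x":0,"y":0,"z":0,"ax":0,"ay":0,"az":0}]' >/dev/null && python3 ck.py &&
python3 -m pendant '[{"x":0.05,"y":0.5,"z":0,"ax":0,"ay":0,"az":0},{"x":0.05,"y":0.5,"z":0,"ax":0,"ay":0,"az":0},{"x":0.05,"y":0.5,"z":0,"ax":0,"ay":0,"az":0},{"x":0,"y":0,"z":0,"ax":0,"ay":0,"az":0},{"x":0,"y":0,"z":0,"ax":0,"ay":0,"az":0},{"x":0,"y":0,"z":0,"ax":0,"ay":0,"az":0},{"x":0,"y":0,"z":0,"ax":0,"ay":0,"az":0},{"x":0,"y":0,"z":0,"ax":0,"ay":0,"az":0}]' >/dev/null && python3 ck.py &&
python3 -m pendant '[{"x":0.05,"y":0.5,"z":0,"ax":0,"ay":0,"az":0},{"x":0.05,"y":0.5,"z":0,"ax":0,"ay":0,"az":0},{"x":0.05,"y":0.5,"z":0,"ax":0,"ay":0,"az":0},{"x":0,"y":0,"z":0,"ax":0,"ay":0,"az":0},{"x":0,"y":0,"z":0,"ax":0,"ay":0,"az":0},{"x":0,"y":0,"z":0,"ax":0,"ay":0,"az":0},{"x":0,"y":0,"z":0,"ax":0,"ay":0,"az":0},{"x":0,"y":0,"z":0,"ax":0,"ay":0,"az":0}]' >/dev/null && python3 ck.py; python3 st.py
```

```text
Fy 0.4 Fx 0.3 y -83.1 x -11.9
Fy -0.0 Fx 0.2 y -81.6 x -11.9
Fy -3.7 Fx -0.1 y -80.5 x -11.9
t 29.45 tcp [506.1 -78.1  46.2] jaw 173.9 z [-0.    -0.001 -1.   ] F [-0.5 -3.7 -0.7] T [-0.9   0.07  0.01] w 0.2 j [-0.3   0.5  -0.55  0.52 -0.   -1.76]
```

Contact with the screw at 3.7 N. I'll add a little more to reach about 6 N.

```bash
python3 -m pendant '[{"x":0.03,"y":0.3,"z":0,"ax":0,"ay":0,"az":0},{"x":0,"y":0,"z":0,"ax":0,"ay":0,"az":0},{"x":0,"y":0,"z":0,"ax":0,"ay":0,"az":0},{"x":0,"y":0,"z":0,"ax":0,"ay":0,"az":0},{"x":0,"y":0,"z":0,"ax":0,"ay":0,"az":0},{"x":0,"y":0,"z":0,"ax":0,"ay":0,"az":0},{"x":0,"y":0,"z":0,"ax":0,"ay":0,"az":0},{"x":0,"y":0,"z":0,"ax":0,"ay":0,"az":0}]' >/dev/null; python3 ck.py; python3 st.py
```

```text
Fy -5.7 Fx -1.1 y -80.5 x -11.9
t 30.25 tcp [506.1 -78.   46.2] jaw 173.9 z [-0.    -0.002 -1.   ] F [-1.6 -5.6 -0.4] T [-1.13  0.2   0.  ] w 0.2 j [-0.3   0.5  -0.55  0.52 -0.   -1.76]
```

Pressed at 5.7 N. I'll retreat, rise above the board, and check its seating with the wrist camera before clamping.

```bash
python3 -m pendant '[{"x":-0.3,"y":-3,"z":0,"ax":0,"ay":0,"az":0},{"x":-0.7,"y":-7,"z":0,"ax":0,"ay":0,"az":0},{"x":0,"y":-2,"z":25,"ax":0,"ay":0,"az":0},{"x":0,"y":0,"z":40,"ax":0,"ay":0,"az":0},{"x":0,"y":0,"z":40,"ax":0,"ay":0,"az":0},{"x":0,"y":0,"z":40,"ax":0,"ay":0,"az":0},{"x":10,"y":30,"z":14,"ax":0,"ay":0,"az":0},{"x":12,"y":35,"z":0,"ax":0,"ay":0,"az":0}]' >/dev/null
python3 -m pendant '[{"x":0,"y":25,"z":0,"ax":0,"ay":0,"az":0},{"x":0,"y":11,"z":0,"ax":0,"ay":0,"az":0},{"x":0,"y":0,"z":0,"ax":0,"ay":0,"az":0},{"x":0,"y":0,"z":0,"ax":0,"ay":0,"az":0},{"x":0,"y":0,"z":0,"ax":0,"ay":0,"az":0},{"x":0,"y":0,"z":0,"ax":0,"ay":0,"az":0},{"x":0,"y":0,"z":0,"ax":0,"ay":0,"az":0},{"x":0,"y":0,"z":0,"ax":0,"ay":0,"az":0}]' >/dev/null; python3 st.py
python3 - <<'E'
from h import *
from cell import r,capture
import pickle
c=capture("wrist"); pickle.dump(c,open("w9.pkl","wb")); cv2.imwrite("pics/w9.png",c["img"][:,:,::-1])
E
```

```text
t 31.85 tcp [527.1  11.1 205.2] jaw 173.9 z [-0.  0. -1.] F [-0.   0.8 -0. ] T [-0.02 -0.06 -0.01] w -0.2 j [-0.12  0.33 -0.33  0.91  0.   -1.58]
```

View pics/w9.png

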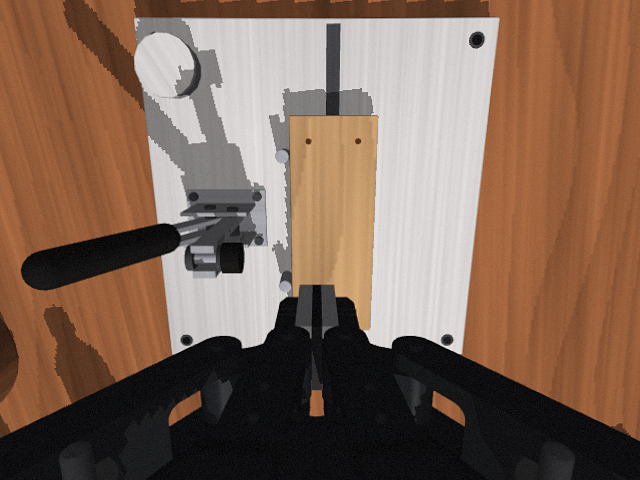

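The board is flat and parallel to the jig, with dowel tops at (281,156) and (285,285) beside its left edge. The handle grip runs from (35,270) to (175,237). I'll measure the edge-to-dowel distances and the handle.

```bash
python3 - <<'E'
import pickle
from h import *
c=pickle.load(open("w9.pkl","rb")); hsv=cv2.cvtColor(c["img"],cv2.COLOR_RGB2HSV).astype(int)
m=(hsv[...,1]>70)&(hsv[...,2]>110)
L=[];Rr=[]
for y in range(130,280,5):
    xs=np.where(m[y,270:420])[0]+270; L.append((xs.min()-.5,y)); Rr.append((xs.max()+.5,y))
def fit(p):
    P=plane(c,p,.033)[:,:2]*1000; k=np.polyfit(P[:,1],P[:,0],1); return k,np.std(P[:,0]-np.polyval(k,P[:,1]))
for n,p in(("L",L),("R",Rr)): 
    k,s=fit(p); print(n,k,s,"angle",np.degrees(np.arctan(k[0])))
k,_=fit(L); k2,_=fit(Rr); print("width",(np.polyval(k,0)-np.polyval(k2,0))*np.cos(np.arctan(k[0])))
g=cv2.cvtColor(c["img"],cv2.COLOR_RGB2GRAY)
for nm,(u,v) in dict(dR=(281,156),dL=(285,285)).items():
    P=plane(c,[[u,v]],.039)[0]*1000; print(nm,P[:2],"edge gap",(P[0]-np.polyval(k,P[1]))*np.cos(np.arctan(k[0]))-5)
    print(g[v-3,u-12:u+14])
# jig edges at z=.015
for e in((( 137,40),(168,330)),((498,30),(463,340))):
    P=plane(c,e,.015)*1000; print("jig edge",P[:,:2],np.degrees(np.arctan2(P[0,0]-P[1,0],P[0,1]-P[1,1])))
# grip: end near (35,270) and root (175,237) mid axis heights
print("grip end",plane(c,[[38,270]],.149-.008)*1000,"root",plane(c,[[168,238]],.043+.0277+.009)*1000)
E
```

```text
L [1.04990921e-01 5.45573412e+02] 0.22616000454913915 angle 5.993578442901203
R [1.05850912e-01 4.81921836e+02] 0.21862335372979788 angle 6.042310720330215
width 63.30363095852802
dR [546.48155062 -43.20476405] edge gap 0.41448640486946253
[219 215 217 215 219 216 189 152 164 159 168 169 171 168 175 171 172 172
 142  45  58 136 146 153 159 153]
dL [556.27742581  54.8661865 ] edge gap -0.08346090146575236
[209 205 209 214 218 212 189  82 135 169 167 170 169 164 160 144  85  50
  67 124 163 158 161 162 164 163]
jig edge [[ 640.32080915 -133.16359759]
 [ 666.2136939    94.84329238]] -173.5211411064005
jig edge [[ 384.07530007 -111.99139   ]
 [ 410.31045951  132.06733648]] -173.8645344003898
grip end [[661.9984836   -5.64827196 141.        ]] root [[621.83914781  -1.25000003  79.7       ]]
```

Gaps at the dowels are 0.4 and −0.1 mm, within measurement noise, and the angle agrees with the jig's, so the board is seated. Next is the clamp handle.

```bash
python3 -m pendant '[{"x":18,"y":-2,"z":0,"ax":0,"ay":0,"az":0},{"x":25,"y":-3,"z":0,"ax":0,"ay":0,"az":0},{"x":25,"y":-3,"z":0,"ax":0,"ay":0,"az":0},{"x":17,"y":-2,"z":0,"ax":0,"ay":0,"az":0},{"x":6,"y":-1,"z":-10,"ax":0,"ay":0,"az":0},{"x":0,"y":0,"z":-20,"ax":0,"ay":0,"az":0},{"x":0,"y":0,"z":-15,"ax":0,"ay":0,"az":0},{"x":0,"y":0,"z":-5,"ax":0,"ay":0,"az":0}]' >/dev/null; python3 st.py
python3 -m pendant '[{"x":4.5,"y":-0.5,"z":-2,"ax":0,"ay":0,"az":0},{"x":4.5,"y":-0.5,"z":-2,"ax":0,"ay":0,"az":0},{"x":4.6,"y":-0.5,"z":-2.5,"ax":0,"ay":0,"az":0},{"x":4.6,"y":-0.5,"z":-2.5,"ax":0,"ay":0,"az":0},{"x":4.6,"y":-0.5,"z":-2.6,"ax":0,"ay":0,"az":0},{"x":4.1,"y":-0.4,"z":-3.2,"ax":0,"ay":0,"az":0},{"x":4.1,"y":-0.4,"z":-3.2,"ax":0,"ay":0,"az":0},{"x":4.1,"y":-0.4,"z":-3.3,"ax":0,"ay":0,"az":0}]' >/dev/null; python3 st.py
```

```text
t 32.7 tcp [616.    0.8 152.6] jaw 174.0 z [-0.004  0.001 -1.   ] F [0.  0.1 0.6] T [0.02 0.04 0.01] w -0.0 j [-0.12  0.53 -0.15  0.89 -0.   -1.58]
t 33.5 tcp [654.1  -3.2 134.3] jaw 174.0 z [ 0.001 -0.    -1.   ] F [-0.9  0.6  4.7] T [-0.02  0.29  0.02] w 0.1 j [-0.12  0.61 -0.06  0.9  -0.   -1.58]
```

```bash
python3 -m pendant '[{"x":3.4,"y":-0.3,"z":-4,"ax":0,"ay":0,"az":0},{"x":3.4,"y":-0.3,"z":-4,"ax":0,"ay":0,"az":0},{"x":3.4,"y":-0.3,"z":-4,"ax":0,"ay":0,"az":0},{"x":2.8,"y":-0.3,"z":-4.5,"ax":0,"ay":0,"az":0},{"x":2.8,"y":-0.3,"z":-4.5,"ax":0,"ay":0,"az":0},{"x":2.7,"y":-0.3,"z":-4.5,"ax":0,"ay":0,"az":0},{"x":2,"y":-0.2,"z":-5,"ax":0,"ay":0,"az":0},{"x":2,"y":-0.2,"z":-5,"ax":0,"ay":0,"az":0}]' >/dev/null; python3 st.py
python3 -m pendant '[{"x":1.7,"y":-0.2,"z":-5,"ax":0,"ay":0,"az":0},{"x":1,"y":-0.1,"z":-5,"ax":0,"ay":0,"az":0},{"x":1,"y":-0.1,"z":-4,"ax":0,"ay":0,"az":0},{"x":1,"y":-0.1,"z":-3,"ax":0,"ay":0,"az":0},{"x":0,"y":0,"z":-1,"ax":0,"ay":0,"az":0},{"x":0,"y":0,"z":0,"ax":0,"ay":0,"az":0},{"x":0,"y":0,"z":0,"ax":0,"ay":0,"az":0},{"x":0,"y":0,"z":0,"ax":0,"ay":0,"az":0}]' >/dev/null; python3 st.py
```

```text
t 34.3 tcp [676.5  -5.4  98.3] jaw 174.0 z [ 0.001 -0.    -1.   ] F [ 0.9 -0.8  5.3] T [-0.07 -0.45 -0.03] w 0.0 j [-0.12  0.68 -0.03  0.86 -0.   -1.58]
t 35.1 tcp [679.6  -5.7  79.9] jaw 174.0 z [-0.002  0.    -1.   ] F [ 0.4 -0.6  1.2] T [ 0.03 -0.12 -0.01] w 0.1 j [-0.12  0.71 -0.03  0.83  0.   -1.58]
```

```bash
python3 -m pendant '[{"x":0,"y":0,"z":-0.7,"ax":0,"ay":0,"az":0},{"x":0,"y":0,"z":-0.7,"ax":0,"ay":0,"az":0},{"x":0,"y":0,"z":-0.6,"ax":0,"ay":0,"az":0},{"x":0,"y":0,"z":0,"ax":0,"ay":0,"az":0},{"x":0,"y":0,"z":0,"ax":0,"ay":0,"az":0},{"x":0,"y":0,"z":0,"ax":0,"ay":0,"az":0},{"x":0,"y":0,"z":0,"ax":0,"ay":0,"az":0},{"x":0,"y":0,"z":0,"ax":0,"ay":0,"az":0}]' >/dev/null; python3 st.py
```

```text
t 35.9 tcp [680.   -5.7  78.5] jaw 174.0 z [-0.001  0.    -1.   ] F [-3.5 -0.2  5.1] T [0.01 0.59 0.  ] w -0.2 j [-0.12  0.71 -0.03  0.83  0.   -1.58]
```

```bash
python3 -m pendant '[{"x":0,"y":0,"z":-0.5,"ax":0,"ay":0,"az":0},{"x":0,"y":0,"z":-0.5,"ax":0,"ay":0,"az":0},{"x":0,"y":0,"z":0,"ax":0,"ay":0,"az":0},{"x":0,"y":0,"z":0,"ax":0,"ay":0,"az":0},{"x":0,"y":0,"z":0,"ax":0,"ay":0,"az":0},{"x":0,"y":0,"z":0,"ax":0,"ay":0,"az":0},{"x":0,"y":0,"z":0,"ax":0,"ay":0,"az":0},{"x":0,"y":0,"z":0,"ax":0,"ay":0,"az":0}]' >/dev/null; python3 st.py
```

```text
t 36.7 tcp [680.   -5.7  78.3] jaw 174.0 z [-0. -0. -1.] F [-3.6 -0.5  9.5] T [ 0.05  0.96 -0.02] w -0.1 j [-0.12  0.71 -0.03  0.83 -0.   -1.58]
```

```bash
python3 -m pendant '[{"x":0,"y":0,"z":-0.5,"ax":0,"ay":0,"az":0},{"x":0,"y":0,"z":-0.5,"ax":0,"ay":0,"az":0},{"x":0,"y":0,"z":0,"ax":0,"ay":0,"az":0},{"x":0,"y":0,"z":0,"ax":0,"ay":0,"az":0},{"x":0,"y":0,"z":0,"ax":0,"ay":0,"az":0},{"x":0,"y":0,"z":0,"ax":0,"ay":0,"az":0},{"x":0,"y":0,"z":0,"ax":0,"ay":0,"az":0},{"x":0,"y":0,"z":0,"ax":0,"ay":0,"az":0}]' >/dev/null; python3 st.py
python3 -m pendant '[{"x":0,"y":0,"z":-0.5,"ax":0,"ay":0,"az":0},{"x":0,"y":0,"z":0,"ax":0,"ay":0,"az":0},{"x":0,"y":0,"z":0,"ax":0,"ay":0,"az":0},{"x":0,"y":0,"z":0,"ax":0,"ay":0,"az":0},{"x":0,"y":0,"z":0,"ax":0,"ay":0,"az":0},{"x":0,"y":0,"z":0,"ax":0,"ay":0,"az":0},{"x":0,"y":0,"z":0,"ax":0,"ay":0,"az":0},{"x":0,"y":0,"z":0,"ax":0,"ay":0,"az":0}]' >/dev/null; python3 st.py
```

```text
t 37.5 tcp [680.   -5.7  78.2] jaw 174.0 z [-0. -0. -1.] F [-5.6 -0.  14.8] T [ 0.08  1.34 -0.03] w -0.4 j [-0.12  0.71 -0.03  0.83 -0.   -1.58]
t 38.3 tcp [680.1  -5.7  78.1] jaw 174.0 z [ 0. -0. -1.] F [-6.7 -0.2 15.9] T [0.12 1.54 0.01] w 0.1 j [-0.12  0.71 -0.03  0.83 -0.   -1.58]
```

The handle is on its stop: the force rises and z no longer moves. I'll retreat straight up and take a last look from the same viewpoint as before.

```bash
python3 -m pendant '[{"x":0,"y":0,"z":4,"ax":0,"ay":0,"az":0},{"x":0,"y":0,"z":15,"ax":0,"ay":0,"az":0},{"x":0,"y":0,"z":35,"ax":0,"ay":0,"az":0},{"x":0,"y":0,"z":40,"ax":0,"ay":0,"az":0},{"x":-15,"y":2,"z":35,"ax":0,"ay":0,"az":0},{"x":-35,"y":3,"z":0,"ax":0,"ay":0,"az":0},{"x":-40,"y":4,"z":0,"ax":0,"ay":0,"az":0},{"x":-40,"y":4,"z":0,"ax":0,"ay":0,"az":0}]' >/dev/null
python3 -m pendant '[{"x":-22,"y":3,"z":0,"ax":0,"ay":0,"az":0},{"x":0,"y":0,"z":0,"ax":0,"ay":0,"az":0},{"x":0,"y":0,"z":0,"ax":0,"ay":0,"az":0},{"x":0,"y":0,"z":0,"ax":0,"ay":0,"az":0},{"x":0,"y":0,"z":0,"ax":0,"ay":0,"az":0},{"x":0,"y":0,"z":0,"ax":0,"ay":0,"az":0},{"x":0,"y":0,"z":0,"ax":0,"ay":0,"az":0},{"x":0,"y":0,"z":0,"ax":0,"ay":0,"az":0}]' >/dev/null; python3 st.py
python3 - <<'E'
from h import *
from cell import r,capture
import pickle
c=capture("wrist"); s=capture("side"); pickle.dump((c,s),open("w10.pkl","wb"))
a=cv2.resize(s["img"][195:295,265:385],(480,400),interpolation=cv2.INTER_CUBIC)
b=cv2.resize(c["img"][0:360,0:560],(320,206)); b=cv2.copyMakeBorder(b,0,194,0,0,0)
cv2.imwrite("pics/f.png",np.hstack([a,b])[:,:,::-1])
o=pickle.load(open("w9.pkl","rb"))
for n,c in(("before",o),("after",c)):
    hsv=cv2.cvtColor(c["img"],cv2.COLOR_RGB2HSV).astype(int); m=(hsv[...,1]>70)&(hsv[...,2]>110)
    def fit(f,lo,hi):
        p=[]
        for y in range(lo,hi,4):
            xs=np.where(m[y,270:420])[0]+270
            if len(xs): p.append((f(xs),y))
        P=plane(c,p,.033)[:,:2]*1000; k=np.polyfit(P[:,1],P[:,0],1); return k,np.std(P[:,0]-np.polyval(k,P[:,1]))
    print(n,"R edge",fit(lambda x:x.max()+.5,130,300),"L edge",fit(lambda x:x.min()-.5,130,190))
    col=[np.where(m[90:200,x])[0].min()+90 for x in range(300,370,10)]
    P=plane(c,[(x,y) for x,y in zip(range(300,370,10),col)],.033)*1000-[525.9,-.5,0]
    print("  -y end, jig y:",np.round(P@[.1028,.9947,0],1))
E
```

```text
t 39.9 tcp [528.6  10.2 204.6] jaw 174.0 z [-0.  0. -1.] F [-0.2 -0.5 -0.4] T [-0.06 -0.01  0.02] w -0.3 j [-0.12  0.33 -0.33  0.91 -0.   -1.59]
before R edge (array([1.06218096e-01, 4.81940547e+02]), np.float64(0.22268431188699794)) L edge (array([1.03863908e-01, 5.45558580e+02]), np.float64(0.19804090803311822))
  -y end, jig y: [-67.7 -67.7 -67.7 -67.6 -67.6 -67.6 -68.2]
after R edge (array([1.06280722e-01, 4.81955850e+02]), np.float64(0.22099638273676128)) L edge (array([-9.54605295e-03,  5.39814412e+02]), np.float64(1.7291491459038333))
  -y end, jig y: [-67.8 -67.8 -67.8 -67.7 -67.7 -67.7 -67.7]
```

View pics/f.png

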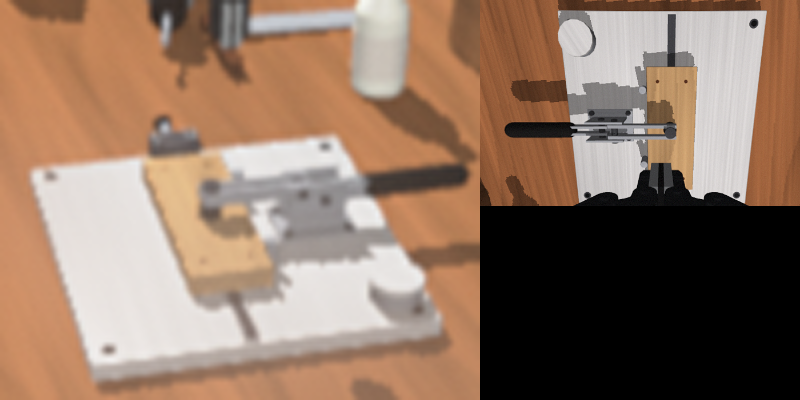

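The handle and arm are level, the foot is on the board, and the board did not move while clamping (edges within 0.1 mm). Handing in.

```bash
python3 - <<'E'
from cell import r
print(r.sign_off())
E
```

```text
the job is handed in; nothing more can be done
None
```

The bag base is located on the jig and clamped, and I handed the job in with about 40 s of the 72 s used.

- **Locating:** I laid the board flat on the bed about 15 mm short of the dowels. I then pushed it against both dowels at their midpoint, with about 6 N. I slid it in 1.5 mm steps until it met the stop screw, and pressed there with about 5.7 N.
- **Clamping:** I pushed the handle down onto its stop, where the force rose to 16 N and z stopped changing. I then retreated straight up so nothing is touched.

**Last checks**
- **Dowel gaps:** before clamping, the wrist camera put the board's edge 0.4 mm from the right dowel and −0.1 mm from the left. That is within measuring noise.
- **After clamping:** the front edge and the free (−y) end read within about 0.1 mm of before. The last picture shows the handle and arm level and the foot on the board. The dowel-side edge could not be compared again because the clamp arm hides it.
- **Bystanders:** the tin looks undisturbed in the pictures. I did not measure the other bystanders.

**Problems:** my first move was refused because the rows lacked some keys, and one check script stopped a sequence early. Neither had any effect on the scene. During the grasp the fingertips pressed the table with about 11 N. The sliding force was too small to read above the sensor noise, so I used a camera picture to confirm the board was following the finger.

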